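Reset the peak pointer and set the needle valve two turns open

TASK

Get the gas bench ready for the next run: first turn the knob on the face-up gauge anticlockwise until its peak pointer is back at the zero stop. Then crank the needle valve's handwheel clockwise until it is shut against its stop, and open it again by exactly two full turns. Finish holding the wheel's upright handle in the gripper with the wheel still at two turns: do not let go, and leave the beaker, the brass weight and the jar where they stand.

Things in the scene. Friction and masses are not known exactly. Their poses are not given: they have to be found in the camera images.
- wheel_axis (a point): Point on the vertical axis of the valve wheel, 119 mm above the table, level with the middle of the upright handle. The valve is a brass body with hose tails on a grey 130 x 130 mm board that is fixed to the table; on top is a dark steel handwheel: rim circle of 50 mm radius made of 12 mm round bar, its middle 85 mm above the table, three spokes, hub top 96 mm above the table.
- handle: The wheel's upright black handle, a round grip 20 mm across (16 mm at its foot) and 50 mm tall, standing on the rim 50 mm from the wheel axis. Origin at its centre, 119 mm above the table (it spans 94 to 144 mm; the rim's top is at 91 mm, and at 93 mm right under the handle). It revolves freely on its own pin, so a gripper can hold it with unchanging orientation while carrying it round the circle; its own orientation means nothing.
- valve (a joint): Angle of the valve wheel in rad: 0 = shut, against its stop; grows as the wheel is turned anticlockwise seen from above (opening); one turn = 6.283, two turns = 12.566; upper stop at 18.85. It starts somewhere between 0.35 and 1.2 turns open. Friction about 0.08 N m (1.6 N at the handle), and it stays where it is left. It turns by the same angle as the handle goes round the axis.
- knob_grip (a point): Grip point of the gauge's reset knob, on its vertical axis 88 mm above the table. The gauge is a grey round drum (104 mm across at the top) fixed to the table, lying face up, with a white dial at 53 mm height and a short hose fitting on its side. The knob in the middle of the dial is a black bar 42 mm long, 14 mm wide, standing 65 to 99 mm above the table, with a thin pointer on the dial along the same line.
- pointer_tip (a point): Outer tip of the peak pointer, 42 mm from the knob axis, 57 mm above the table (5 mm above the drum's top). The line from the knob axis to this tip is the direction of the knob's bar.
- peak (a joint): Angle of the knob and pointer in rad: 0 = pointer at its zero stop (a small steel pin 8 mm tall on the dial, at the end of the scale); grows clockwise seen from above. It starts between 0.6 and 1.25; turning the knob anticlockwise brings it back to 0. Friction about 0.03 N m; it stays where it is left.
- beaker: Bystander: open glass beaker, 72 mm across, 85 mm tall, standing loose beyond the work; origin at the centre of its underside.
- weight: Bystander: brass lab weight with a small head, 44 mm across, 60 mm tall, loose, on the robot's side of the work; origin at the centre of its underside.
- jar: Bystander: amber glass jar with grey cap, 56 mm across, 70 mm tall, loose, beyond the work; origin at the centre of its underside.
Not all that is in view belongs to the job. Leave any blue look-alike of the part that bears wheel_axis alone. Leave any green look-alike of the part that bears knob_grip alone.

How it is judged:
By the outcome, as a careful person would: the job done as asked, in the order asked, and still so for the second after the job is handed in, while the arm keeps its last pose, push and grip.
It also fails if it takes over 72 s, if anything falls off the work surface, if the arm or the gripper's body presses on something with over 40 N, if the wrist force passes 120 N, or if a joint passes its speed limit or range.

ROBOT

A 6-joint arm with a two-finger parallel gripper is mounted at the origin on the work surface. World frame = base frame: x ahead of the robot, y to its left, z up, the work surface at z = 0. Lengths are in m, angles in rad, forces in N, time in s.
With the tool pointing down it reaches from about 0.35 to 0.875 m from the base axis. Payload 4.2 kg.
Tool frame: the origin (TCP) lies at the very end of the fingers, on their centre line; the grasp point (between the pads) lies 19 mm behind it; z points along the fingers, x is the direction in which the jaws open and shut, and the axes are right-handed (so a half turn about z gives the same grasp; the last joint's range is limited). The gripper opens to 85 mm and grips with 20 to 120 N. Pads are 22 mm wide; open, the fingers measure 114 mm over their backs; the gripper's body (76 mm by 85 mm) begins 54 mm behind the grasp point. The pads swing forward as they close: fully open they stand 13 mm farther back than shut.
Start: joints at [1.459, 0.385, 0.008, 0, -1.194, -0.259], TCP at [0.226, 0.583, 0.231] pointing down, gripper open.
Joint ranges: [-3.14, 3.14], [-1.21, 2.06], [-1.07, 1.41], [-3.16, 2.05], [-2.99, -0.16], [-3.1, 3.1]. Speed limits (rad/s): [2.79, 2.79, 3.14, 3.14, 3.14, 3.14].

INTERFACE

Orientations are given as [roll, pitch, yaw] about the fixed x, y, z axes, in that order (R = Rz(yaw) Ry(pitch) Rx(roll)).
In Python, from cell import state, read_camera, get_calibration, sign_off, boxes_of gives the robot as it stands.
- The arm moves only by the tool jog_arm, never from a script. Its arguments are lists of equal length, an entry for each row: "translation": the shift along the tool's x, y, z in cm, a list of three; "dr": the turn, a rotation vector about the tool's x, y, z in degrees, a list of three; "grip": the gripper command: -1 is shut, 1 is fully open, values between are in proportion. In form: {"translation": [[x, y, z], ...], "dr": [[wx, wy, wz], ...], "grip": [grip, ...]}. A call has 1 to 5 rows; each row is the pose to reach, as a shift and turn from the pose commanded when the call began, along the tool's axes at that moment; what a row does not reach only later rows make up. A row lasts 1/8 s, in which the tool goes at most 62.5 mm and 10.7 degrees, less where a joint would pass 70% of its speed; a pose out of reach is approached as far as the arm can. A call with a gripper value outside its range is refused whole. The fingers move at their own pace and stop on an object; "newtons" is the grip in N (left out, the last holds). Time passes only in rows, so rows that repeat a pose let the fingers close. It gives the time, the measured TCP pose, the force and the opening at its end, in the units of the state.
- state(): the state, without advancing time (a new reading comes with each control period).
- read_camera(name): name is "side" or "top"; returns the picture (400x640x3 uint8, blue, green, red); there is no depth.
- get_calibration(name): a dict with "K" (3x3 intrinsics, pixels), "R" (3x3) and "t" (3): a world point X has camera coordinates R X + t. Camera axes: x right, y down, z forward; pixel columns grow to the right and rows downward; lengths in m; the calibration is good to about 2 mm. A picture is of the moment at which its call begins. get_calibration takes no time and is no camera call.
- sign_off(): hands the job in, once; it reports no verdict.
Trained networks look in the newest picture that a camera, given by its name, has taken for a name from the list of things; names that differ only in an ending like _2 or _b are one class to them, and where a whole thing is asked for, a point or a joint stands for the part that bears it (a point fixed in the world has none). Each returns a list of dicts, best first, with "conf" (0 to 1); they miss things now and then, are a little off and sometimes report something else, mostly with a low value. They report only what shows in the picture. A call takes as long as a camera call. They do not tell look-alikes from the thing itself.
- boxes_of(label, camera): "extent" ([centre column, centre row, width, height] as shares, 0 to 1, of the picture: columns of its width, rows of its height, round what is visible of it).
The state is a dict: "time_s": time; "qpos": joint angles; "joint_velocities": joint speeds; "effort": joint torques, N m; "eef_pos": TCP position; "orientation": TCP orientation; "force": force on the tool from outside, world axes, zero at the start; "wrist_torque": the same for the moment, N m; "opening": finger opening in m.
Only numpy, scipy, OpenCV 4.12 (cv2) and the standard library are available. Lean on these libraries where they do the work, as an engineer would, in place of code of your own. Each camera call takes 0.05 s, during which the arm holds its last target. There are 200 camera calls.

## Working session

There is one attempt and no reset: what is moved stays moved. The work goes in short steps, Python scripts to look and compute and a tool call to move; the robot and the scene stay as the last step left them, time stands still between calls to the robot, and variables do not carry over. Pictures are saved under pics/ and viewed, about 8 in all and at most 12, crops included, and the job is handed in when it is done.

Besides the shell and the picture viewer there is one more tool, called after ">>>" as a command line: name --argument value ..., lists and objects as JSON in quotes. jog_arm: Moves the arm, as the interface text tells. Its arguments: {"type":"object","properties":{"translation":{"type":"array"},"dr":{"type":"array"},"grip":{"type":"array"},"newtons":{"type":"number"}},"required":["translation","dr","grip"]}

```bash
mkdir -p pics; ls
python3 - <<'E'
from cell import *
import cv2,numpy as np
s=state();print({k:np.round(v,3) for k,v in s.items()})
for n in("top","side"):
    c=get_calibration(n);R=np.array(c["R"]);print(n,np.round(c["K"],1).tolist(),np.round(R,3).tolist(),np.round(-R.T@np.array(c["t"]),3))
a=read_camera("top");b=read_camera("side")
cv2.imwrite("pics/a.png",a);cv2.imwrite("pics/b.png",b)
for l in("handle","wheel_axis","knob_grip","pointer_tip","beaker","weight","jar"):
  for n in("top","side"):
    print(l,n,[(round(d["conf"],2),(np.array(d["extent"])*[640,400,640,400]).round().astype(int).tolist()) for d in boxes_of(l,n)])
E
```

```text
pics
{'time_s': np.float64(0.0), 'qpos': array([ 1.459e+00,  3.860e-01,  7.000e-03, -1.000e-03, -1.194e+00,
       -2.590e-01]), 'joint_velocities': array([-0.001,  0.001, -0.   , -0.001,  0.   , -0.002]), 'effort': array([-1.0000e-03, -3.9229e+01,  1.8839e+01,  4.1860e+00, -5.0000e-03,
       -0.0000e+00]), 'eef_pos': array([0.226, 0.582, 0.23 ]), 'orientation': array([-3.142e+00, -2.000e-03, -1.942e+00]), 'force': array([ 0.723, -0.513, -0.114]), 'wrist_torque': array([ 0.024,  0.024, -0.   ]), 'opening': np.float64(0.085)}
top [[462.4, 0.0, 319.5], [0.0, 462.4, 196.9], [0.0, 0.0, 1.0]] [[-0.013, -1.0, 0.006], [-0.999, 0.013, -0.049], [0.048, -0.007, -0.999]] [0.493 0.012 1.281]
side [[364.1, 0.0, 320.4], [0.0, 364.1, 202.7], [0.0, 0.0, 1.0]] [[0.992, -0.129, 0.007], [-0.063, -0.53, -0.846], [0.113, 0.838, -0.533]] [ 0.435 -0.818  0.616]
handle top [(0.64, [172, 196, 15, 7]), (0.4, [258, 215, 6, 8])]
handle side [(0.55, [311, 141, 7, 12]), (0.46, [301, 168, 7, 16])]
wheel_axis top [(0.8, [270, 198, 51, 54]), (0.67, [192, 216, 60, 58]), (0.62, [367, 114, 22, 24])]
wheel_axis side [(0.91, [322, 191, 53, 57]), (0.89, [295, 157, 42, 51])]
knob_grip top [(0.71, [454, 213, 46, 48]), (0.62, [384, 291, 47, 42])]
knob_grip side [(0.86, [320, 333, 61, 62]), (0.77, [312, 260, 50, 53]), (0.57, [227, 274, 52, 50])]
pointer_tip top [(0.75, [455, 217, 13, 17]), (0.71, [297, 120, 24, 31]), (0.59, [387, 294, 12, 19])]
pointer_tip side [(0.96, [223, 254, 25, 22]), (0.78, [318, 315, 25, 23]), (0.65, [310, 246, 13, 20])]
beaker top [(0.66, [321, 254, 19, 17]), (0.56, [297, 119, 29, 30])]
beaker side [(0.82, [387, 201, 30, 39])]
weight top [(0.6, [366, 114, 20, 27]), (0.55, [321, 255, 17, 16]), (0.5, [273, 199, 58, 59])]
weight side [(0.77, [265, 227, 15, 21])]
jar top [(0.56, [368, 115, 20, 27])]
jar side [(0.37, [300, 166, 7, 16])]
```

View pics/a.png

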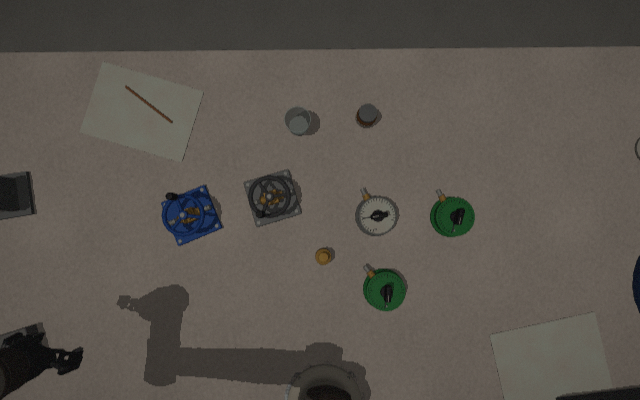

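View pics/b.png

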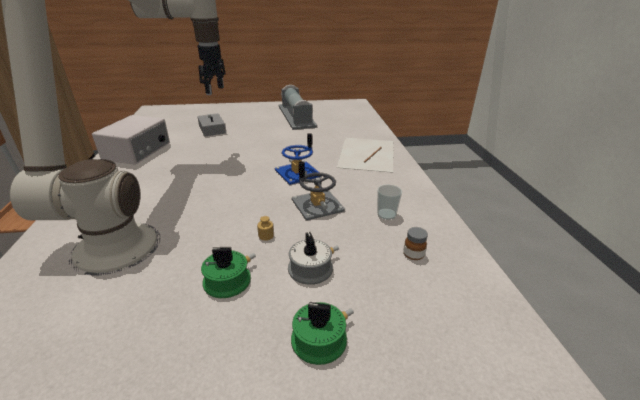

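Candidates in the top picture:
- **Wheels:** the blue one at (190,215) is a look-alike. The dark one on the grey board at (272,197) is the target.
- **Gauges:** the green ones at (453,216) and (385,289) are look-alikes. The grey one at (377,215) is the target.
- **Bystanders:** beaker (298,122), jar (367,115) and weight (323,256).

Next I check this choice in one close crop.

```bash
cat > h.py <<'E'
from cell import *
import cv2,numpy as np
def ray(n,u,v,z):
    c=get_calibration(n);R=np.array(c["R"]);o=-R.T@np.array(c["t"]);d=R.T@np.linalg.inv(c["K"])@[u,v,1]
    return o+d*(z-o[2])/d[2]
def proj(n,X):
    c=get_calibration(n);p=np.array(c["K"])@(np.array(c["R"])@np.array(X)+np.array(c["t"]));return p[:2]/p[2]
E
python3 - <<'E'
from h import *
a=cv2.imread("pics/a.png");b=cv2.imread("pics/b.png")
A=cv2.resize(a[168:243,240:405],None,fx=4.8,fy=4.8,interpolation=cv2.INTER_CUBIC)
B=cv2.resize(b[145:285,260:365],None,fx=3,fy=3,interpolation=cv2.INTER_CUBIC)
A2=cv2.convertScaleAbs(A,alpha=1.4,beta=20)
print(A.shape)
cv2.imwrite("pics/c.png",A2);cv2.imwrite("pics/d.png",cv2.convertScaleAbs(cv2.resize(b[150:285,255:365],None,fx=4.4,fy=4.4,interpolation=cv2.INTER_CUBIC),alpha=1.3,beta=15))
print(ray("top",377,215,.053),ray("top",270,197,.085))
E
```

```text
(360, 792, 3)
[ 0.5023774  -0.14833135  0.053     ] [0.55232509 0.13211584 0.085     ]
```

View pics/c.png

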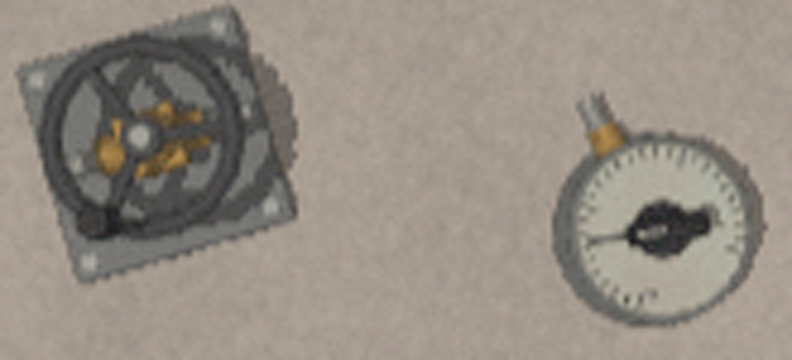

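View pics/d.png

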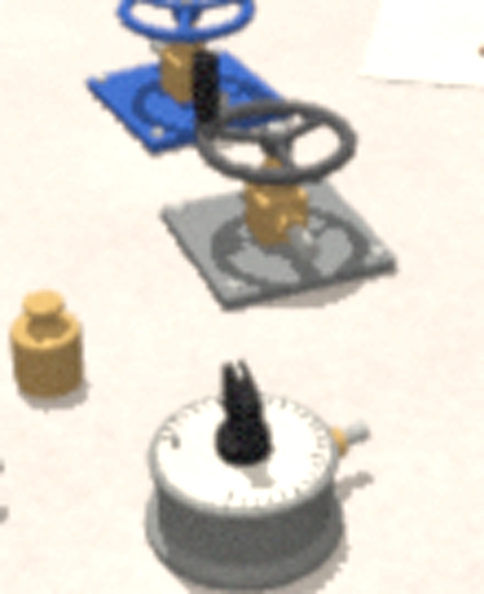

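The top crop shows the dark steel wheel on its grey board, with the handle top at about (260,214). The grey gauge is at (378,215), with its pointer tip at about (362,218), and the pin is probably near the bottom left of the dial. The side crop agrees, so the dark wheel and the grey gauge are my choice.

```bash
cat >> h.py <<'E'
from scipy.spatial.transform import Rotation as Ro
def delta(p,yawdeg):
    s=state();R0=Ro.from_euler("xyz",s["orientation"]);R1=Ro.from_euler("xyz",[np.pi,0,np.radians(yawdeg)])
    print("t",round(float(s["time_s"]),2),"cm",(100*R0.inv().apply(np.array(p)-s["eef_pos"])).round(2).tolist(),"deg",np.degrees((R0.inv()*R1).as_rotvec()).round(1).tolist())
E
python3 - <<'E'
from h import *
c=lambda u,v:(240+u/4.8,168+v/4.8)
d=lambda u,v:(255+u/4.4,150+v/4.4)
C=ray("top",*c(662,228),.053);T=ray("top",*c(588,241),.057)
print("dial",C,"tip",T,np.degrees(np.arctan2(*(T-C)[1::-1])),"knobtop",ray("top",*c(672,228),.095),"pin",ray("top",*c(640,297),.055))
print("side dial",ray("side",*d(243,452),.053),"pin",ray("side",*d(175,440),.057))
W=ray("top",*c(141,137),.085);H=ray("top",*c(98,220),.144)
print("wheel",W,ray("top",*c(141,135),.096),"handle",H,np.linalg.norm((H-W)[:2]),np.degrees(np.arctan2(*(H-W)[1::-1])))
print("side wheel",ray("side",*d(277,141),.085),"handle",ray("side",*d(206,60),.144))
delta([C[0],C[1],.2],-171)
E
```

```text
dial [ 0.5010184 -0.1507425  0.053    ] tip [ 0.49436762 -0.10924736  0.057     ] 99.10583130327913 knobtop [ 0.5006736  -0.15053272  0.095     ] pin [ 0.46313681 -0.13759867  0.055     ]
side dial [ 0.50136824 -0.15179907  0.053     ] pin [ 0.46539408 -0.14215367  0.057     ]
wheel [0.55353381 0.13372319 0.085     ] [0.55404712 0.13259361 0.096     ] handle [0.50830626 0.15003607 0.144     ] 0.04807953004700376 160.166401150857
side wheel [0.55509728 0.13235928 0.085     ] handle [0.50854889 0.1422237  0.144     ]
t 0.8 cm [58.39, -52.16, 3.13] deg [0.0, 0.0, 59.8]
```

>>> jog_arm --translation '[[58.4,-52.2,3.0],[58.4,-52.2,3.0],[58.4,-52.2,3.0],[58.4,-52.2,3.0],[58.4,-52.2,3.0]]' --dr '[[0,0,60],[0,0,60],[0,0,60],[0,0,60],[0,0,60]]' --grip '[0,0,0,0,0]' --newtons 30

```text
time_s: 1.42
eef_pos: [0.3364, 0.2883, 0.2197]
orientation: [3.141, 0.001, -2.885]
force: [1.8, -0.0, 0.2]
opening: 0.0428
```

```bash
python3 -c "
from h import *
delta([.501,-.1505,.17],-171)"
```

```text
t 1.43 cm [-4.76, -46.63, 4.94] deg [0.0, 0.1, 5.7]
```

>>> jog_arm --translation '[[-4.6,-44,3],[-4.6,-44,3],[-4.6,-44,3],[-4.6,-44,3],[-4.6,-44,3]]' --dr '[[0,0,5],[0,0,5],[0,0,5],[0,0,5],[0,0,5]]' --grip '[0,0,0,0,0]'

```text
time_s: 2.05
eef_pos: [0.4485, -0.0029, 0.1987]
orientation: [3.141, 0.002, -2.966]
force: [1.4, 0.4, -0.2]
opening: 0.0426
```

```bash
python3 -c "
from h import *
delta([.501,-.1505,.15],-171)"
```

```text
t 2.05 cm [-2.58, -15.45, 4.87] deg [0.0, 0.1, 1.1]
```

>>> jog_arm --translation '[[-2.5,-14.5,4],[-2.5,-14.5,4],[-2.5,-14.5,4],[-2.5,-14.5,4],[-2.5,-14.5,4]]' --dr '[[0,0,0.8],[0,0,0.8],[0,0,0.8],[0,0,0.8],[0,0,0.8]]' --grip '[0,0,0,0,0]'

```text
time_s: 2.68
eef_pos: [0.4976, -0.139, 0.1584]
orientation: [3.142, 0.0, -2.98]
force: [0.1, -0.3, 0.1]
opening: 0.0425
```

```bash
python3 -c "
from h import *
delta([.501,-.1505,.07],-171)
b=read_camera('side');cv2.imwrite('pics/e.png',cv2.resize(b[150:285,245:375],None,fx=4,fy=4,interpolation=cv2.INTER_CUBIC))"
```

```text
t 2.67 cm [-0.15, -1.19, 8.84] deg [0.0, 0.0, 0.2]
```

View pics/e.png

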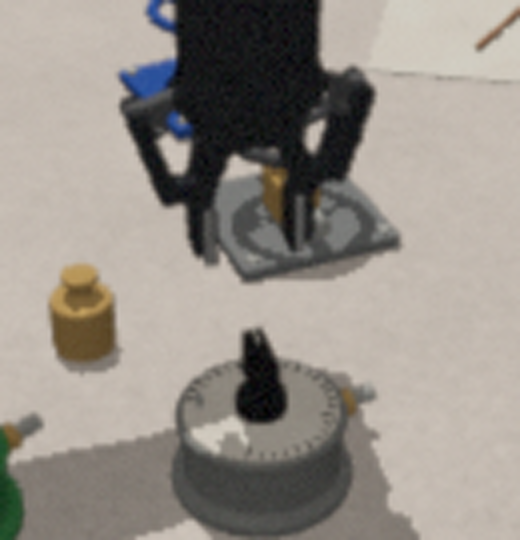

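The gripper straddles the knob in x: the fingers are at about (205,245) and (300,235), and the knob is at (260,375). First I align, then go down and close.

>>> jog_arm --translation '[[-0.15,-1.2,2.0],[-0.15,-1.2,5.0],[-0.15,-1.2,7.5],[-0.15,-1.2,8.8],[-0.15,-1.2,8.8]]' --dr '[[0,0,0.2],[0,0,0.2],[0,0,0.2],[0,0,0.2],[0,0,0.2]]' --grip '[0,0,0,0,0]'

```text
time_s: 3.35
eef_pos: [0.501, -0.1503, 0.0701]
orientation: [3.142, -0.001, -2.982]
force: [1.0, 0.8, -0.2]
opening: 0.0426
```

>>> jog_arm --translation '[[0,0,0],[0,0,0],[0,0,0],[0,0,0],[0,0,0]]' --dr '[[0,0,0],[0,0,0],[0,0,0],[0,0,0],[0,0,0]]' --grip '[-1,-1,-1,-1,-1]' --newtons 30

```text
time_s: 3.98
eef_pos: [0.5024, -0.1509, 0.0715]
orientation: [-3.141, 0.003, -2.983]
force: [0.0, 3.7, 6.0]
opening: 0.0131
```

```bash
python3 -c "
from h import *
delta([.501,-.1505,.07],-171);s=state();print(s['force'],s['wrist_torque'],s['qpos'])"
```

```text
t 3.98 cm [0.14, 0.06, 0.15] deg [-0.0, 0.2, 0.1]
[0.0074086  3.67175423 5.99247813] [ 0.73672623 -0.06439711  0.01124629] [ 1.79510946e-02  3.92882354e-01 -4.44385319e-01  3.33819856e-04
 -7.30332414e-01  1.40110594e-01]
```

>>> jog_arm --translation '[[0,0,0],[0,0,0],[0,0,0],[0,0,0],[0,0,0]]' --dr '[[0,0,-9],[0,0,-18],[0,0,-27],[0,0,-36],[0,0,-45]]' --grip '[-1,-1,-1,-1,-1]'

```text
time_s: 4.6
eef_pos: [0.5049, -0.1495, 0.0715]
orientation: [-3.135, 0.006, -2.193]
force: [5.2, 8.6, 2.7]
opening: 0.0131
```

>>> jog_arm --translation '[[0,0,0],[0,0,0],[0,0,0],[0,0,0],[0,0,0]]' --dr '[[0,0,-3],[0,0,-6],[0,0,-9],[0,0,-12],[0,0,-12]]' --grip '[-1,-1,-1,-1,-1]'

```text
time_s: 5.22
eef_pos: [0.5052, -0.1489, 0.0715]
orientation: [-3.134, 0.006, -1.988]
force: [5.9, 11.1, 3.3]
opening: 0.0136
```

```bash
python3 -c "
from h import *
delta([.501,-.1505,.07],-171);s=state();print(s['force'],s['wrist_torque'],s['effort'])"
```

```text
t 5.22 cm [0.32, 0.32, 0.15] deg [-0.2, 0.5, 57.1]
[ 5.93743597 11.14672469  3.31479349] [ 3.27032129 -1.34939689  0.02008676] [ -6.45380571 -32.81783223   9.65076774   4.23795864  -1.41204637
   0.07657846]
```

>>> jog_arm --translation '[[-0.1,-0.1,0],[-0.2,-0.1,0],[-0.3,-0.2,0],[-0.3,-0.2,0],[-0.3,-0.2,0]]' --dr '[[0,0,-1],[0,0,-2],[0,0,-4],[0,0,-6],[0,0,-6]]' --grip '[-1,-1,-1,-1,-1]'

```text
time_s: 5.85
eef_pos: [0.5055, -0.1484, 0.0715]
orientation: [-3.139, 0.002, -1.883]
force: [0.4, 6.0, 7.5]
opening: 0.0135
```

```bash
python3 -c "
from h import *
delta([.501,-.1505,.07],-171);s=state();print(s['force'],s['wrist_torque'],s['effort'])"
```

```text
t 5.85 cm [0.34, 0.37, 0.15] deg [-0.1, 0.2, 63.1]
[0.36996758 5.95136601 7.46403284] [ 1.71628706 -0.13629933  0.04178635] [-3.13406177e+00 -3.09917593e+01  1.12261507e+01  3.33601132e+00
 -1.34611898e-01  3.07597406e-02]
```

>>> jog_arm --translation '[[-0.1,0,0],[-0.1,0,0],[-0.1,0,0],[-0.1,0,0],[-0.1,0,0]]' --dr '[[0,0,-1],[0,0,-2],[0,0,-3],[0,0,-4],[0,0,-4]]' --grip '[-1,-1,-1,-1,-1]'

```text
time_s: 6.48
eef_pos: [0.5056, -0.1482, 0.0715]
orientation: [-3.138, 0.002, -1.821]
force: [0.6, 2.5, 6.7]
opening: 0.0132
```

```bash
python3 -c "
from h import *
delta([.501,-.1505,.07],-171);s=state();print(s['force'],s['wrist_torque'],s['effort'],s['qpos'])
b=read_camera('side');cv2.imwrite('pics/f.png',cv2.resize(b[205:285,265:365],None,fx=6,fy=6,interpolation=cv2.INTER_CUBIC))"
```

```text
t 6.47 cm [0.34, 0.39, 0.15] deg [-0.1, 0.2, 66.7]
[0.62545033 2.49225267 6.6787629 ] [ 0.61377514 -0.11843006 -1.42998925] [  0.33721793 -30.71194053  11.11721635   3.64041656  -0.14089017
   1.51962116] [ 0.02249706  0.39586778 -0.43827546 -0.00132306 -0.73298651  1.29934222]
```

View pics/f.png

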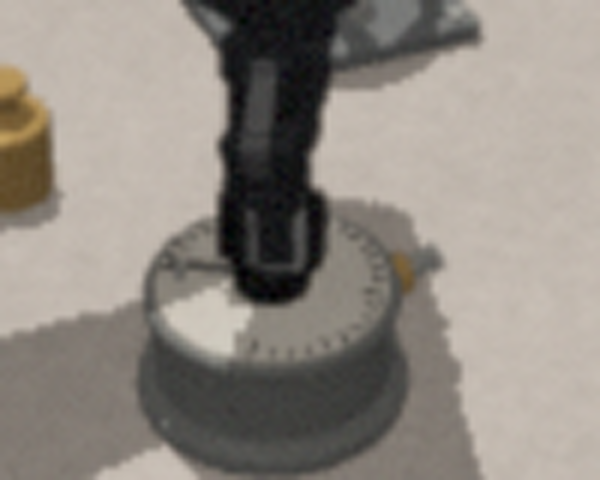

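The wrist moment about z jumped to -1.4 N m at a turn of 66.7°. The crop shows the pointer against the pin at about (180,265). I release and rise.

>>> jog_arm --translation '[[0,0,0],[0,0,0],[0,0,0],[0,0,-2],[0,0,-5]]' --dr '[[0,0,0],[0,0,0],[0,0,0],[0,0,0],[0,0,0]]' --grip '[-0.2,-0.2,-0.2,-0.2,-0.2]'

```text
time_s: 7.15
eef_pos: [0.5033, -0.1481, 0.1195]
orientation: [3.138, -0.001, -1.814]
force: [0.5, 0.5, -1.1]
opening: 0.0345
```

>>> jog_arm --translation '[[0,0,-6],[0,0,-12],[0,6,-12],[0,12,-12],[0,12,-12]]' --dr '[[0,0,0],[0,0,0],[0,0,0],[0,0,0],[0,0,0]]' --grip '[-0.2,-0.2,-0.2,-0.2,-0.2]'

```text
time_s: 7.78
eef_pos: [0.3835, -0.1188, 0.2399]
orientation: [3.14, 0.0, -1.813]
force: [0.5, -0.4, 0.6]
opening: 0.0339
```

Run:
```python
from h import *
a=read_camera('top');b=read_camera('side')
A=cv2.resize(a[168:248,325:405],None,fx=5,fy=5,interpolation=cv2.INTER_CUBIC)
B=cv2.resize(b[225:285,280:340],None,fx=400/60,fy=400/60,interpolation=cv2.INTER_CUBIC)
cv2.imwrite('pics/g.png',cv2.convertScaleAbs(np.hstack([A,B]),alpha=1.3,beta=10))
print(state()["eef_pos"],state()["force"])
```

```text
[ 0.38771378 -0.11913222  0.24066283] [ 0.34152416 -1.36681036  0.77894199]
```

View pics/g.png

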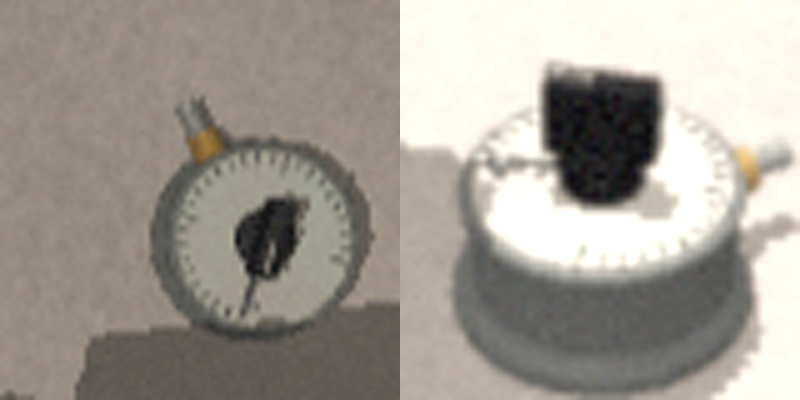

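The gauge crops show the pointer resting against the pin, at about (245,310) in the top crop and (490,160) in the side crop. Next is the wheel handle.

```bash
python3 -c "
from h import *
delta([.508,.149,.20],-104)"
```

```text
t 7.88 cm [-28.92, -5.22, 4.08] deg [-0.1, 0.0, 0.1]
```

>>> jog_arm --translation '[[-28.9,-5.2,0],[-28.9,-5.2,0],[-28.9,-5.2,0],[-28.9,-5.2,0],[-28.9,-5.2,2]]' --dr '[[0,0,0],[0,0,0],[0,0,0],[0,0,0],[0,0,0]]' --grip '[0.2,0.2,0.2,0.2,0.2]'

```text
time_s: 8.5
eef_pos: [0.5113, 0.1522, 0.2205]
orientation: [-3.139, 0.002, -1.813]
force: [0.1, -0.4, -0.1]
opening: 0.0514
```

>>> jog_arm --translation '[[0,0,1],[0,0,2],[0,0,2]]' --dr '[[0,0,0],[0,0,0],[0,0,0]]' --grip '[0.2,0.2,0.2]'

```text
time_s: 8.88
eef_pos: [0.5078, 0.1476, 0.1994]
orientation: [3.14, -0.002, -1.816]
force: [-0.3, -0.1, 0.9]
opening: 0.0511
```

Run:
```python
from h import *
delta([.508,.149,.105],-104)
b=read_camera('side')
e=state()["eef_pos"];print(e,proj("side",e),proj("side",[.508,.149,.144]),proj("side",[.508,.149,.094]))
cv2.imwrite('pics/i.png',cv2.resize(b[110:220,260:370],None,fx=5,fy=5,interpolation=cv2.INTER_CUBIC))
```

```text
t 8.88 cm [-0.16, -0.0, 9.44] deg [0.1, -0.1, -0.0]
[0.50817441 0.1477248  0.20023944] [301.13130239 145.00215632] [301.43309722 162.63165778] [301.77075941 177.64275697]
```

View pics/i.png

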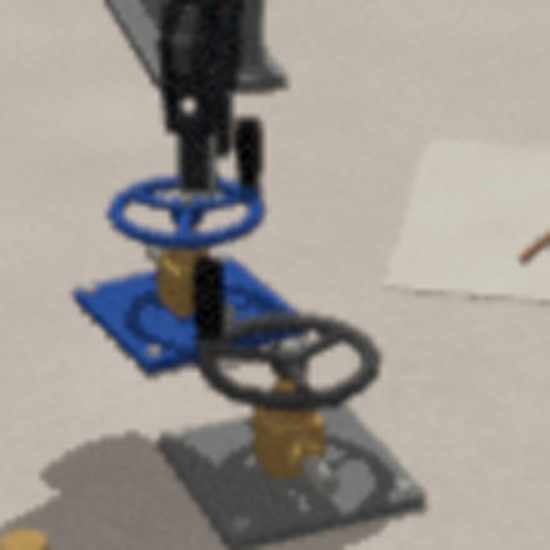

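The handle shows at (302,162) to (302,177), which matches my estimate. I go down and grip.

>>> jog_arm --translation '[[-0.1,0,3],[-0.1,0,6],[-0.1,0,8.5],[-0.1,0,9.5],[-0.1,0,9.5]]' --dr '[[0,0,0],[0,0,0],[0,0,0],[0,0,0],[0,0,0]]' --grip '[0.2,0.2,0.2,0.2,0.2]'

```text
time_s: 9.55
eef_pos: [0.5087, 0.1494, 0.1056]
orientation: [-3.141, 0.0, -1.815]
force: [0.4, -0.4, -0.1]
opening: 0.0509
```

>>> jog_arm --translation '[[0,0,0],[0,0,0],[0,0,0],[0,0,0],[0,0,0]]' --dr '[[0,0,0],[0,0,0],[0,0,0],[0,0,0],[0,0,0]]' --grip '[-1,-1,-1,-1,-1]' --newtons 50

```text
time_s: 10.18
eef_pos: [0.5097, 0.1506, 0.1069]
orientation: [-3.138, 0.002, -1.814]
force: [-0.7, 1.7, 6.4]
opening: 0.0177
```

```bash
cat >> h.py <<'E'
# circle rows: commanded point cmd, centre c, step angles (deg, + anticlockwise) -> tool-frame cm
def rows(cmd,c,degs,r=.05,yaw=None):
    s=state();yaw=s["orientation"][2]
    cmd=np.array(cmd);v=cmd-c;th=np.arctan2(v[1],v[0]);out=[]
    for g in degs:
        p=np.array(c)+r*np.array([np.cos(th+np.radians(g)),np.sin(th+np.radians(g))])
        d=p-cmd;out.append([round(100*float(d[0]*np.cos(yaw)+d[1]*np.sin(yaw)),1),round(100*float(d[0]*np.sin(yaw)-d[1]*np.cos(yaw)),1),0])
    print(out)
def rep(c):
    s=state();v=s["eef_pos"][:2]-c
    print("t",round(float(s["time_s"]),2),"pos",s["eef_pos"].round(4),"ang",np.degrees(np.arctan2(v[1],v[0])).round(2),"r",np.linalg.norm(v).round(4),"F",s["force"].round(1),"M",s["wrist_torque"].round(2),"open",round(float(s["opening"]),4))
E
python3 - <<'E'
from h import *
c=[.5545,.133];rep(c)
rows(state()["eef_pos"][:2],c,[-10,-20,-30,-40,-50])
E
```

```text
t 10.18 pos [0.5097 0.1506 0.1069] ang 158.57 r 0.0481 F [-0.7  1.7  6.4] M [0.38 0.16 0.05] open 0.0177
[[-0.9, 0.0, 0], [-1.7, -0.3, 0], [-2.4, -0.8, 0], [-3.1, -1.4, 0], [-3.6, -2.1, 0]]
```

>>> jog_arm --translation '[[-0.8,0,0],[-1.6,-0.2,0],[-2.4,-0.7,0],[-3.1,-1.3,0],[-3.6,-2.0,0]]' --dr '[[0,0,0],[0,0,0],[0,0,0],[0,0,0],[0,0,0]]' --grip '[-1,-1,-1,-1,-1]'

```text
time_s: 10.8
eef_pos: [0.5369, 0.1815, 0.1069]
orientation: [-3.141, 0.003, -1.814]
force: [-4.3, 3.9, 8.4]
opening: 0.0177
```

```bash
cat >> h.py <<'E'
YAW=-1.815
B=np.array([[np.cos(YAW),np.sin(YAW)],[np.sin(YAW),-np.cos(YAW)]]) # rows: tool x, tool y in world
import json
def step(last,c,start,degs,cmd0=None):
    """last: last row sent (cm); next rows on the ideal circle at absolute angles start+degs"""
    try: cmd=np.array(json.load(open("cmd.json")))
    except OSError: cmd=np.array([.5087,.1494])
    cmd=cmd+B.T@np.array(last)/100; json.dump(cmd.tolist(),open("cmd.json","w"))
    rep(c);v=cmd-c;print("cmd",cmd.round(4),"ang",np.degrees(np.arctan2(v[1],v[0])).round(2),"r",np.linalg.norm(v).round(4))
    a=np.radians(start+np.array(degs));P=np.array(c)+.05*np.c_[np.cos(a),np.sin(a)]
    print([[*r,0] for r in (100*(P-cmd)@B.T).round(2).tolist()])
    open("log.txt","a").write("%f %f\n"%tuple(state()["eef_pos"][:2]))
E
python3 -c "
from h import *
step([-3.6,-2.0],[.5545,.133],108,np.arange(-12,-61,-12))"
```

```text
t 10.8 pos [0.5369 0.1815 0.1069] ang 109.9 r 0.0516 F [-4.3  3.9  8.4] M [1.49 1.3  0.01] open 0.0177
cmd [0.5368 0.1795] ang 110.83 r 0.0497
[[-0.61, -1.13, 0], [-0.87, -2.15, 0], [-0.9, -3.19, 0], [-0.72, -4.22, 0], [-0.33, -5.19, 0]]
```

>>> jog_arm --translation '[[-0.6,-1.1,0],[-0.9,-2.1,0],[-0.9,-3.2,0],[-0.7,-4.2,0],[-0.3,-5.2,0]]' --dr '[[0,0,0],[0,0,0],[0,0,0],[0,0,0],[0,0,0]]' --grip '[-1,-1,-1,-1,-1]'

```text
time_s: 11.42
eef_pos: [0.5908, 0.1735, 0.107]
orientation: [-3.135, 0.007, -1.813]
force: [2.7, 5.0, 3.1]
opening: 0.0177
```

```bash
python3 -c "
from h import *
step([-.3,-5.2],[.5545,.133],48,np.arange(-14,-71,-14))"
```

```text
t 11.43 pos [0.5908 0.1735 0.107 ] ang 48.15 r 0.0543 F [2.7 5.  3.1] M [ 1.47 -0.58 -0.01] open 0.0177
cmd [0.588  0.1698] ang 47.72 r 0.0498
[[0.67, -0.99, 0], [1.59, -1.79, 0], [2.67, -2.34, 0], [3.86, -2.61, 0], [5.08, -2.59, 0]]
```

```bash
python3 -c "
from h import *
step([0,0],[.5576,.1358],48,np.arange(-14,-71,-14))"
```

```text
t 11.43 pos [0.5908 0.1735 0.107 ] ang 48.66 r 0.0502 F [2.7 5.  3.1] M [ 1.47 -0.58 -0.01] open 0.0177
cmd [0.588  0.1698] ang 48.23 r 0.0456
[[0.32, -1.22, 0], [1.24, -2.02, 0], [2.33, -2.57, 0], [3.52, -2.85, 0], [4.73, -2.82, 0]]
```

>>> jog_arm --translation '[[0.3,-1.2,0],[1.2,-2.0,0],[2.3,-2.6,0],[3.5,-2.8,0],[4.7,-2.8,0]]' --dr '[[0,0,0],[0,0,0],[0,0,0],[0,0,0],[0,0,0]]' --grip '[-1,-1,-1,-1,-1]'

```text
time_s: 12.05
eef_pos: [0.6122, 0.1465, 0.1076]
orientation: [-3.12, 0.052, -1.812]
force: [4.0, 98.5, -13.9]
opening: 0.0176
```

```bash
python3 -c "
from h import *
step([4.7,-2.8],[.5576,.1358],-22,np.arange(-14,-71,-14))"
```

```text
t 12.05 pos [0.6122 0.1465 0.1076] ang 11.1 r 0.0556 F [  4.   98.5 -13.9] M [ 2.625e+01 -8.000e-01 -2.000e-02] open 0.0176
cmd [0.6038 0.1175] ang -21.65 r 0.0497
[[1.21, 0.29, 0], [2.28, 0.88, 0], [3.17, 1.71, 0], [3.83, 2.74, 0], [4.23, 3.89, 0]]
```

The wheel reached its stop early, at about 13°, with 98 N. I relax the command at once to just short of the stop.

>>> jog_arm --translation '[[-2.5,0.4,0],[-3.0,0.5,0],[-3.0,0.5,0]]' --dr '[[0,0,0],[0,0,0],[0,0,0]]' --grip '[-1,-1,-1]'

```text
time_s: 12.42
eef_pos: [0.6109, 0.1522, 0.1071]
orientation: [-3.131, 0.008, -1.811]
force: [8.0, 5.9, -0.7]
opening: 0.0178
```

```bash
python3 -c "
from h import *
step([-3,.5],[.5576,.1358],14,[4,8,12,-4,-8])"
```

```text
t 12.43 pos [0.6109 0.1522 0.1071] ang 17.12 r 0.0558 F [ 8.   5.9 -0.7] M [ 1.19 -2.51 -0.11] open 0.0178
cmd [0.6062 0.1478] ang 13.84 r 0.0501
[[-0.31, 0.19, 0], [-0.6, 0.38, 0], [-0.88, 0.6, 0], [0.3, -0.14, 0], [0.63, -0.27, 0]]
```

```bash
python3 -c "
from h import *
step([0,0],[.5620,.1370],16,[10,22,34,46,58])"
```

```text
t 12.43 pos [0.6109 0.1522 0.1071] ang 17.29 r 0.0512 F [ 8.   5.9 -0.7] M [ 1.19 -2.51 -0.11] open 0.0178
cmd [0.6062 0.1478] ang 13.7 r 0.0455
[[-1.1, 0.2, 0], [-1.83, 0.95, 0], [-2.38, 1.84, 0], [-2.74, 2.82, 0], [-2.88, 3.85, 0]]
```

>>> jog_arm --translation '[[-1.1,0.2,0],[-1.8,0.9,0],[-2.4,1.8,0],[-2.7,2.8,0],[-2.9,3.8,0]]' --dr '[[0,0,0],[0,0,0],[0,0,0],[0,0,0],[0,0,0]]' --grip '[-1,-1,-1,-1,-1]'

```text
time_s: 13.05
eef_pos: [0.5757, 0.1833, 0.1068]
orientation: [-3.141, -0.004, -1.814]
force: [-1.0, -9.3, 9.1]
opening: 0.0176
```

```bash
python3 -c "
from h import *
step([-2.9,3.8],[.5620,.1370],74,[12,24,36,48,60])"
```

```text
t 13.05 pos [0.5757 0.1833 0.1068] ang 73.53 r 0.0483 F [-1.  -9.3  9.1] M [-2.89 -0.07  0.09] open 0.0176
cmd [0.5763 0.1851] ang 73.4 r 0.0502
[[0.09, 1.1, 0], [0.38, 2.1, 0], [0.87, 3.02, 0], [1.54, 3.82, 0], [2.36, 4.47, 0]]
```

```bash
python3 -c "
from h import *
step([0,0],[.5615,.1353],74,[14,28,42,56,70])"
```

```text
t 13.05 pos [0.5757 0.1833 0.1068] ang 73.53 r 0.05 F [-1.  -9.3  9.1] M [-2.89 -0.07  0.09] open 0.0176
cmd [0.5763 0.1851] ang 73.41 r 0.052
[[0.3, 1.27, 0], [0.7, 2.43, 0], [1.36, 3.45, 0], [2.25, 4.28, 0], [3.32, 4.87, 0]]
```

>>> jog_arm --translation '[[0.3,1.3,0],[0.7,2.4,0],[1.4,3.4,0],[2.2,4.3,0],[3.3,4.9,0]]' --dr '[[0,0,0],[0,0,0],[0,0,0],[0,0,0],[0,0,0]]' --grip '[-1,-1,-1,-1,-1]'

```text
time_s: 13.68
eef_pos: [0.5241, 0.1646, 0.107]
orientation: [-3.134, 0.002, -1.813]
force: [12.0, -7.1, -0.8]
opening: 0.0178
```

Run:
```python
from h import *
step([3.3,4.9],[.5615,.1353],144,[0])
from scipy.optimize import least_squares
P=np.array([[.6109,.1522],[.5757,.1833],state()["eef_pos"][:2]])
print(least_squares(lambda c:np.linalg.norm(P-c,axis=1)-.05,[.56,.136]))
```

```text
t 13.68 pos [0.5241 0.1646 0.107 ] ang 141.92 r 0.0476 F [12.  -7.1 -0.8] M [-2.08 -3.66  0.03] open 0.0178
cmd [0.5208 0.1649] ang 143.93 r 0.0503
[[0.02, -0.03, 0]]
     message: `gtol` termination condition is satisfied.
     success: True
      status: 1
         fun: [-3.655e-06  3.353e-06 -3.303e-06]
           x: [ 5.641e-01  1.347e-01]
        cost: 1.7756506193983212e-11
         jac: [[-9.365e-01 -3.507e-01]
               [-2.324e-01 -9.726e-01]
               [ 8.004e-01 -5.994e-01]]
        grad: [-4.467e-12 -1.412e-11]
  optimality: 1.4118982242436213e-11
 active_mask: [ 0.000e+00  0.000e+00]
        nfev: 4
        njev: 4
```

The trace fits a 50 mm circle exactly, but the hold slipped about 6 mm along the pads when the stop was hit. I regrip centred, and firmer.

>>> jog_arm --translation '[[0,0,0],[0.1,0.3,0],[0.1,0.3,0],[0.1,0.3,0],[0.1,0.3,0]]' --dr '[[0,0,0],[0,0,0],[0,0,0],[0,0,0],[0,0,0]]' --grip '[-0.2,-0.2,-0.2,-1,-1]' --newtons 80

```text
time_s: 14.3
eef_pos: [0.5173, 0.1653, 0.1052]
orientation: [3.141, -0.0, -1.814]
force: [-1.1, 0.3, 2.1]
opening: 0.0171
```

>>> jog_arm --translation '[[0,0,0],[0,0,0]]' --dr '[[0,0,0],[0,0,0]]' --grip '[-1,-1]'

```text
time_s: 14.55
eef_pos: [0.5173, 0.1653, 0.1053]
orientation: [3.141, 0.0, -1.814]
force: [-1.0, 1.0, 1.6]
opening: 0.0174
```

Run:
```python
from h import *
step([.1,.3],[.5576,.135],142,[-14,-30,-46,-62,-78])
```

```text
t 14.55 pos [0.5173 0.1653 0.1053] ang 143.07 r 0.0504 F [-1.   1.   1.6] M [0.33 0.45 0.01] open 0.0174
cmd [0.5177 0.1647] ang 143.38 r 0.0498
[[-1.16, -0.65, 0], [-2.13, -1.65, 0], [-2.78, -2.88, 0], [-3.07, -4.25, 0], [-2.98, -5.63, 0]]
```

>>> jog_arm --translation '[[-1.2,-0.6,0],[-2.1,-1.6,0],[-2.8,-2.9,0],[-3.1,-4.2,0],[-3.0,-5.6,0]]' --dr '[[0,0,0],[0,0,0],[0,0,0],[0,0,0],[0,0,0]]' --grip '[-1,-1,-1,-1,-1]'

```text
time_s: 15.18
eef_pos: [0.5802, 0.1807, 0.1053]
orientation: [-3.141, 0.0, -1.814]
force: [-2.8, -1.1, 4.3]
opening: 0.0173
```

Run:
```python
from h import *
step([-3,-5.6],[.5573,.1353],64,[-12,-24,-34,-38,-41])
```

```text
t 15.18 pos [0.5802 0.1807 0.1053] ang 63.21 r 0.0509 F [-2.8 -1.1  4.3] M [-0.35  0.86 -0.  ] open 0.0173
cmd [0.5793 0.1803] ang 63.97 r 0.05
[[0.33, -0.99, 0], [0.85, -1.9, 0], [1.42, -2.55, 0], [1.68, -2.79, 0], [1.88, -2.95, 0]]
```

>>> jog_arm --translation '[[0.3,-1.0,0],[0.8,-1.9,0],[1.4,-2.5,0],[1.7,-2.8,0],[1.9,-2.9,0]]' --dr '[[0,0,0],[0,0,0],[0,0,0],[0,0,0],[0,0,0]]' --grip '[-1,-1,-1,-1,-1]'

```text
time_s: 15.8
eef_pos: [0.6037, 0.1556, 0.1053]
orientation: [-3.139, 0.002, -1.814]
force: [3.9, 3.6, -0.3]
opening: 0.0173
```

Run:
```python
from h import *
step([1.9,-2.9],[.5573,.1353],23,[-2,-4,-6,-8,-10])
```

```text
t 15.8 pos [0.6037 0.1556 0.1053] ang 23.65 r 0.0507 F [ 3.9  3.6 -0.3] M [ 0.92 -0.9   0.01] open 0.0173
cmd [0.6028 0.1548] ang 23.21 r 0.0495
[[0.13, -0.15, 0], [0.27, -0.25, 0], [0.42, -0.34, 0], [0.57, -0.43, 0], [0.72, -0.51, 0]]
```

>>> jog_arm --translation '[[0.1,-0.1,0],[0.3,-0.2,0],[0.4,-0.3,0],[0.6,-0.4,0],[0.7,-0.5,0]]' --dr '[[0,0,0],[0,0,0],[0,0,0],[0,0,0],[0,0,0]]' --grip '[-1,-1,-1,-1,-1]'

```text
time_s: 16.42
eef_pos: [0.6059, 0.1496, 0.1053]
orientation: [-3.141, 0.004, -1.814]
force: [-0.9, 12.4, 1.2]
opening: 0.0172
```

Run:
```python
from h import *
step([.7,-.5],[.5573,.1353],13,[-2,-4,-6,-6,-6])
```

```text
t 16.43 pos [0.6059 0.1496 0.1053] ang 16.37 r 0.0507 F [-0.9 12.4  1.2] M [ 3.22  0.42 -0.01] open 0.0172
cmd [0.606  0.1468] ang 13.31 r 0.05
[[0.18, -0.09, 0], [0.34, -0.16, 0], [0.5, -0.22, 0], [0.5, -0.22, 0], [0.5, -0.22, 0]]
```

>>> jog_arm --translation '[[0.2,-0.1,0],[0.3,-0.2,0],[0.3,-0.2,0],[0.3,-0.2,0]]' --dr '[[0,0,0],[0,0,0],[0,0,0],[0,0,0]]' --grip '[-1,-1,-1,-1]'

```text
time_s: 16.92
eef_pos: [0.606, 0.1495, 0.1053]
orientation: [3.141, 0.007, -1.813]
force: [-4.9, 19.4, 1.7]
opening: 0.0172
```

Run:
```python
from h import *
step([.3,-.2],[.5573,.1353],16,[12,28,44,60,76])
```

```text
t 16.93 pos [0.606  0.1495 0.1053] ang 16.25 r 0.0507 F [-4.9 19.4  1.7] M [ 5.16  1.37 -0.05] open 0.0172
cmd [0.6072 0.1434] ang 9.24 r 0.0505
[[-1.35, 0.93, 0], [-2.25, 1.99, 0], [-2.81, 3.26, 0], [-3.01, 4.64, 0], [-2.81, 6.02, 0]]
```

Shut is confirmed: the position held at 16.3° while the force rose from 12 to 19 N. Now I open by 720°.

Run:
```python
from h import *
D=[18,36,54,72,90]
for a in(16,106,196,286):
    c=np.array([.5573,.1353]);p=lambda t:c+.05*np.array([np.cos(np.radians(t)),np.sin(np.radians(t))])
    print(a,[[round(x,1) for x in (100*B@(p(a+d)-(p(a) if a>16 else np.array([.6072,.1434])))).tolist()]+[0] for d in D],(100*B@(p(a+90)-p(a))).round(2), [[round(x,1) for x in (100*B@(p(a+d)-p(a))).tolist()]+[0] for d in D])
```

```text
16 [[-1.7, 1.3, 0], [-2.6, 2.6, 0], [-3.0, 4.1, 0], [-2.9, 5.7, 0], [-2.3, 7.1, 0]] [-1.83  6.83] [[-1.2, 1.0, 0], [-2.1, 2.3, 0], [-2.5, 3.8, 0], [-2.4, 5.4, 0], [-1.8, 6.8, 0]]
106 [[1.0, 1.2, 0], [2.3, 2.1, 0], [3.8, 2.5, 0], [5.4, 2.4, 0], [6.8, 1.8, 0]] [6.83 1.83] [[1.0, 1.2, 0], [2.3, 2.1, 0], [3.8, 2.5, 0], [5.4, 2.4, 0], [6.8, 1.8, 0]]
196 [[1.2, -1.0, 0], [2.1, -2.3, 0], [2.5, -3.8, 0], [2.4, -5.4, 0], [1.8, -6.8, 0]] [ 1.83 -6.83] [[1.2, -1.0, 0], [2.1, -2.3, 0], [2.5, -3.8, 0], [2.4, -5.4, 0], [1.8, -6.8, 0]]
286 [[-1.0, -1.2, 0], [-2.3, -2.1, 0], [-3.8, -2.5, 0], [-5.4, -2.4, 0], [-6.8, -1.8, 0]] [-6.83 -1.83] [[-1.0, -1.2, 0], [-2.3, -2.1, 0], [-3.8, -2.5, 0], [-5.4, -2.4, 0], [-6.8, -1.8, 0]]
```

>>> jog_arm --translation '[[-1.7,1.3,0],[-2.6,2.6,0],[-3.0,4.1,0],[-2.9,5.7,0],[-2.3,7.1,0]]' --dr '[[0,0,0],[0,0,0],[0,0,0],[0,0,0],[0,0,0]]' --grip '[-1,-1,-1,-1,-1]'

```text
time_s: 17.55
eef_pos: [0.542, 0.1834, 0.1053]
orientation: [3.141, 0.0, -1.814]
force: [3.1, 0.7, 0.8]
opening: 0.0172
```

>>> jog_arm --translation '[[1.0,1.2,0],[2.3,2.1,0],[3.8,2.5,0],[5.4,2.4,0],[6.8,1.8,0]]' --dr '[[0,0,0],[0,0,0],[0,0,0],[0,0,0],[0,0,0]]' --grip '[-1,-1,-1,-1,-1]'

```text
time_s: 18.18
eef_pos: [0.5099, 0.1212, 0.1053]
orientation: [-3.14, 0.002, -1.815]
force: [6.5, 3.9, -3.9]
opening: 0.0171
```

Run:
```python
from h import *
step([4.5,8.9],[.5573,.1353],196,[18,36,54,72,90])
```

```text
t 18.18 pos [0.5099 0.1212 0.1053] ang -163.46 r 0.0494 F [ 6.5  3.9 -3.9] M [ 1.1  -1.87  0.  ] open 0.0171
cmd [0.5099 0.1213] ang -163.5 r 0.0494
[[1.21, -0.91, 0], [2.06, -2.22, 0], [2.47, -3.73, 0], [2.38, -5.3, 0], [1.82, -6.76, 0]]
```

Tracking is good, so I continue.

>>> jog_arm --translation '[[1.2,-0.9,0],[2.1,-2.2,0],[2.5,-3.7,0],[2.4,-5.3,0],[1.8,-6.8,0]]' --dr '[[0,0,0],[0,0,0],[0,0,0],[0,0,0],[0,0,0]]' --grip '[-1,-1,-1,-1,-1]'

```text
time_s: 18.8
eef_pos: [0.5693, 0.0872, 0.1052]
orientation: [3.138, -0.001, -1.816]
force: [-4.3, 6.2, 5.1]
opening: 0.0174
```

>>> jog_arm --translation '[[-1.0,-1.2,0],[-2.3,-2.1,0],[-3.8,-2.5,0],[-5.4,-2.4,0],[-6.8,-1.8,0]]' --dr '[[0,0,0],[0,0,0],[0,0,0],[0,0,0],[0,0,0]]' --grip '[-1,-1,-1,-1,-1]'

```text
time_s: 19.42
eef_pos: [0.6056, 0.1508, 0.1053]
orientation: [-3.141, 0.001, -1.814]
force: [0.3, -2.0, 3.2]
opening: 0.0173
```

Run:
```python
from h import *
step([-5.0,-8.6],[.5573,.1353],16,[18,36,54,72,90])
```

```text
t 19.43 pos [0.6056 0.1508 0.1053] ang 17.78 r 0.0507 F [ 0.3 -2.   3.2] M [-0.62 -0.02  0.01] open 0.0173
cmd [0.6055 0.149 ] ang 15.86 r 0.0501
[[-1.22, 1.0, 0], [-2.07, 2.31, 0], [-2.48, 3.82, 0], [-2.4, 5.38, 0], [-1.84, 6.84, 0]]
```

>>> jog_arm --translation '[[-1.2,1.0,0],[-2.1,2.3,0],[-2.5,3.8,0],[-2.4,5.4,0],[-1.8,6.8,0]]' --dr '[[0,0,0],[0,0,0],[0,0,0],[0,0,0],[0,0,0]]' --grip '[-1,-1,-1,-1,-1]'

```text
time_s: 20.05
eef_pos: [0.5423, 0.1836, 0.1053]
orientation: [-3.141, 0.001, -1.814]
force: [2.7, -3.1, 1.1]
opening: 0.0172
```

>>> jog_arm --translation '[[1.0,1.2,0],[2.3,2.1,0],[3.8,2.5,0],[5.4,2.4,0],[6.8,1.8,0]]' --dr '[[0,0,0],[0,0,0],[0,0,0],[0,0,0],[0,0,0]]' --grip '[-1,-1,-1,-1,-1]'

```text
time_s: 20.68
eef_pos: [0.5098, 0.1216, 0.1053]
orientation: [-3.14, 0.002, -1.815]
force: [5.6, 3.6, -2.4]
opening: 0.0173
```

>>> jog_arm --translation '[[1.2,-0.9,0],[2.1,-2.2,0],[2.5,-3.7,0],[2.4,-5.3,0],[1.8,-6.8,0]]' --dr '[[0,0,0],[0,0,0],[0,0,0],[0,0,0],[0,0,0]]' --grip '[-1,-1,-1,-1,-1]'

```text
time_s: 21.3
eef_pos: [0.57, 0.0873, 0.1052]
orientation: [3.138, -0.001, -1.816]
force: [-3.2, 7.4, 5.4]
opening: 0.0171
```

>>> jog_arm --translation '[[-1.0,-1.2,0],[-2.3,-2.1,0],[-3.8,-2.5,0],[-5.2,-2.5,0],[-6.5,-2.0,0]]' --dr '[[0,0,0],[0,0,0],[0,0,0],[0,0,0],[0,0,0]]' --grip '[-1,-1,-1,-1,-1]'

```text
time_s: 21.92
eef_pos: [0.6067, 0.1465, 0.1052]
orientation: [-3.141, -0.0, -1.815]
force: [0.1, -2.0, 4.8]
opening: 0.0174
```

Run:
```python
from h import *
step([.3,-.2],[.5573,.1353],16,[0,1])
```

```text
t 21.93 pos [0.6067 0.1465 0.1052] ang 12.72 r 0.0506 F [ 0.1 -2.   4.8] M [-0.56  0.   -0.03] open 0.0174
cmd [0.6067 0.1456] ang 11.78 r 0.0504
[[-0.31, 0.21, 0], [-0.38, 0.26, 0]]
```

>>> jog_arm --translation '[[-0.3,0.2,0],[-0.3,0.2,0],[-0.3,0.2,0],[-0.3,0.2,0]]' --dr '[[0,0,0],[0,0,0],[0,0,0],[0,0,0]]' --grip '[-1,-1,-1,-1]'

```text
time_s: 22.42
eef_pos: [0.6058, 0.1498, 0.1053]
orientation: [-3.14, 0.001, -1.815]
force: [3.1, 3.0, 1.2]
opening: 0.0175
```

Run:
```python
from h import *
step([-.3,.2],[.5573,.1353],16,[0,1])
for i in range(3): read_camera("top");rep([.5573,.1353])
```

```text
t 22.43 pos [0.6058 0.1498 0.1053] ang 16.64 r 0.0506 F [3.1 3.  1.2] M [ 0.71 -0.94  0.04] open 0.0175
cmd [0.6055 0.149 ] ang 15.86 r 0.0501
[[-0.01, 0.01, 0], [-0.08, 0.06, 0]]
t 22.48 pos [0.6058 0.1497 0.1053] ang 16.57 r 0.0506 F [3.8 2.6 1.7] M [ 0.68 -1.02  0.03] open 0.0172
t 22.52 pos [0.6058 0.1497 0.1053] ang 16.51 r 0.0506 F [3.8 2.6 1.1] M [ 0.7  -1.04 -0.03] open 0.0171
t 22.57 pos [0.6058 0.1496 0.1053] ang 16.45 r 0.0506 F [4.5 3.2 0.9] M [ 0.79 -1.1   0.02] open 0.0173
```

The TCP is back at the shut reference after 720° (16.5° against 16.3–16.5°). One final look before hand-in.

Run:
```python
from h import *
a=read_camera('top');b=read_camera('side')
A=cv2.resize(a[95:275,230:410],(400,400),interpolation=cv2.INTER_CUBIC);B_=cv2.resize(b[125:305,235:415],(400,400),interpolation=cv2.INTER_CUBIC)
cv2.imwrite('pics/j.png',np.hstack([A,B_]));rep([.5573,.1353])
```

```text
t 22.68 pos [0.6058 0.1496 0.1053] ang 16.4 r 0.0506 F [4.1 2.7 0.4] M [ 0.81 -1.1   0.02] open 0.0171
```

View pics/j.png

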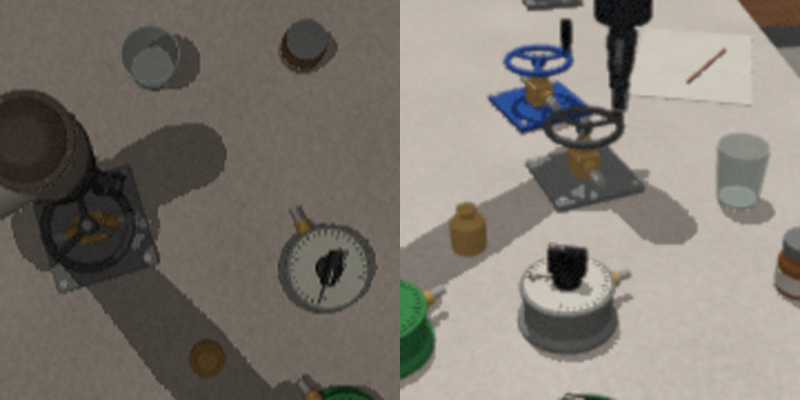

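The gripper holds the handle at the rim, at about (620,115) in the right half. The gauge pointer is still at the pin, and the beaker, weight and jar stand where they were. I hand in.

```bash
python3 -c "
from cell import *
print(sign_off())"
```

```text
the job is handed in; nothing more can be done
None
```

The job is handed in at about 23 s: gauge reset first, then the valve shut and opened two turns, with the gripper still holding the handle at 80 N.

- **Gauge:** I turned the grey gauge's knob about 67° anticlockwise until the wrist moment jumped to 1.4 N m. Both cameras showed the pointer at the pin after release and again at the end.
- **Valve:** I cranked the wheel clockwise to its stop. The position held at 16.3° while the force rose from 12 to 19 N. I then opened it through 720° in one unbroken hold. The last reading was 16.4°, against 16.3–16.5° at the stop, so it agrees to about 0.2° as measured at the gripper.
- **Bystanders:** the final picture shows the beaker, weight and jar where they stood.

**Off plan:**
- The first contact with the valve stop came sooner than I expected and reached 98 N at the wrist, under the 120 N limit. The hold slipped about 6 mm along the pads, so I turned the wheel part open, regripped it centred, and shut it again gently before counting the two turns.
- On the last stretch the wheel stopped about 3.5° short of two turns, and I corrected it.
- The gauge and valve both came out 3–5 mm away from the camera estimates, which I corrected while holding them.

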